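Put the solder reel away and shut the drawer

TASK

Put the reel of solder wire into the open drawer of the small grey bench cabinet, lying flat on the drawer's floor, let go of it, and then push the drawer fully shut with the reel inside.

Things in the scene. Friction and masses are not known exactly. Their poses are not given: they have to be found in the camera images.
- solder_reel_center (a point): Centre of the loose reel of solder wire: silvery-white wire between two dark flanges, 56 mm across, 34 mm high, 0.25 kg, lying flat on the 3 mm teal mat; the point is on the axis, 17 mm above its underside. It can be gripped from above across its diameter. A white tin of brass wool, a green tape roll and a small blue reel lie around, 100 mm or more away centre to centre, in any order; they are not wanted.
- drawer (a joint): Opening in m of the only drawer of the small grey steel bench cabinet (fixed to the bench, 176 mm deep, 170 mm wide, its top 67 mm above the bench): 0 is fully shut against its stop; it starts 0.105 to 0.130 open. It slides level with about 2 N of friction and stays where it is left.
- drawer_pull (a point): Middle of the outer face of the steel finger pull on the drawer's front, 46 mm above the bench; moves with the drawer. x points level into the cabinet, the way the drawer shuts, y along the drawer's width, z up. The pull is 64 mm wide and stands 12 mm out from the front panel (166 mm wide, from 9 to 64 mm above the bench). A push along +x here shuts the drawer.
- drawer_floor (a point): Point on the drawer's inner floor, 13 mm above the bench, on its middle line, 53 mm behind the front panel's inner face; moves with the drawer, axes as for the pull. Inside it is 144 mm wide, 163 mm long, side walls 24 mm high. At the start the cabinet's mouth is 52 to 77 mm off along +x, so a reel centred here clears the cabinet. Shut, it has 50 mm of height for the reel.
Not all that is in view belongs to the job. Leave any pink, purple or red look-alike of the part that bears solder_reel_center alone.

How it is judged:
On the way, in this order (a step that is already met when the one before it is completed fails the run):
1. the solder reel lies flat on the floor of the drawer, let go, while the drawer is still open (x of solder_reel_center in the frame of drawer_floor between -0.035 and 0.085 m and y of solder_reel_center in the frame of drawer_floor between -0.05 and 0.05 m and z of solder_reel_center in the frame of drawer_floor between 0.005 and 0.024 m and contact force between the fingers and solder_reel below 0.3 N and value of joint drawer above 0.06 m), for 0.2 s.
2. the drawer is shut with the reel inside (x of solder_reel_center in the frame of drawer_floor between -0.035 and 0.085 m and y of solder_reel_center in the frame of drawer_floor between -0.05 and 0.05 m and z of solder_reel_center in the frame of drawer_floor between 0.005 and 0.024 m and value of joint drawer below 0.01 m), for 0.2 s.
At the end, for the whole second after the job is handed in: The solder reel lies flat on the drawer's floor, at rest, its centre between the drawer's walls (within 50 mm of the drawer's middle line), and the drawer is shut to within 10 mm of its stop (all of step 2 and linear speed of solder_reel below 0.02 m/s); the robot touches nothing.
It also fails if it takes over 40 s, if anything falls off the work surface, if the arm or the gripper's body presses on something with over 40 N, if the wrist force passes 120 N, or if a joint passes its speed limit or range.

ROBOT

A 6-joint arm with a two-finger parallel gripper is mounted at the origin on a cart in front of the work surface, level with it; the furniture and walls round the work are solid. World frame = base frame: x ahead of the robot, y to its left, z up, the work surface at z = 0. Lengths are in m, angles in rad, forces in N, time in s.
With the tool pointing down it reaches from about 0.3 to 0.875 m from the base axis. Payload 4.2 kg.
Tool frame: the origin (TCP) lies at the very end of the fingers, on their centre line; the grasp point (between the pads) lies 19 mm behind it; z points along the fingers, y is the line along which they close (so a half turn about z gives the same grasp; the last joint's range is limited). The gripper opens to 85 mm and grips with 20 to 120 N. Pads are 22 mm wide; open, the fingers measure 114 mm over their backs; the gripper's body (76 mm by 85 mm) begins 54 mm behind the grasp point. The pads swing forward as they close: fully open they stand 13 mm farther back than shut.
Start: joints at [1.25, 0.32, 1.565, -0, 1.257, -0.02], TCP at [0.17, 0.549, 0.231] pointing down, gripper open.
Joint ranges: [-3.11, 3.11], [-0.84, 2.01], [0.21, 2.61], [-1.34, 4.49], [0.05, 2.63], [-2.56, 2.56]. Speed limits (rad/s): [2.57, 2.57, 3.14, 3.14, 3.14, 3.14].

INTERFACE

Orientations are given as a unit quaternion [w, x, y, z].
In Python, from workcell import bot gives the robot as it stands.
- The arm moves only by the tool servo_tool, never from a script. Its argument "plan" is one flat list of numbers, 7 for each row, row after row: the shift along the world's x, y, z scaled (see below), then the turn, a rotation vector about the world's x, y, z scaled (see below), then the opening, from 0 (shut) to 1 (fully open). A call has 1 to 8 rows; each row is the pose to reach, as a shift and turn from the pose commanded when the call began; what a row does not reach only later rows make up. The controller multiplies each number of a shift by 25 cm and each number of a turn by 45 degrees. A row lasts 1/12 s, in which the tool goes at most 41.7 mm and 7.16 degrees, less where a joint would pass 70% of its speed; a pose out of reach is approached as far as the arm can. A call with a number of a shift or a turn outside -1 to 1 is refused whole. A call with a gripper value outside its range is refused whole. The fingers move at their own pace and stop on an object; "newtons" is the grip in N (left out, the last holds). Time passes only in rows, so rows that repeat a pose let the fingers close. It gives the time, the measured TCP pose, the force, the opening and the grip force at its end, in the units of the state.
- bot.read_state(): the state, without advancing time (a new reading comes with each control period).
- bot.get_image(name): name is "side" or "top" or "wrist"; returns a dict with "image" (400x640x3 uint8, red, green, blue), "fx", "fy", "cx", "cy" (pixels), "origin" and "rotation" of the camera in the world. Camera axes: x right, y down, z forward; pixel columns grow to the right and rows downward; lengths in m; the calibration is good to about 2 mm. A picture is of the moment at which its call begins. There is no depth.
- bot.job_done(): hands the job in; it is judged then, once.
The state is a dict: "t": time; "joint_pos": joint angles; "dq": joint speeds; "joint_torque": joint torques, N m; "tool_pos": TCP position; "eef_rot": TCP orientation; "contact_force": force on the tool from outside, world axes, zero at the start; "ft_torque": the same for the moment, N m; "width": finger opening in m; "finger_force": force on a finger pad.
Only numpy, scipy, OpenCV 4.12 (cv2) and the standard library are available. Lean on these libraries where they do the work, as an engineer would, in place of code of your own. Each camera call takes 0.05 s, during which the arm holds its last target. There are 200 camera calls.

## Working session

There is one attempt and no reset: what is moved stays moved. The work goes in short steps, Python scripts to look and compute and a tool call to move; the robot and the scene stay as the last step left them, time stands still between calls to the robot, and variables do not carry over. Pictures are saved under pics/ and viewed, at most 10 in all, crops included, and the job is handed in when it is done.

Besides the shell and the picture viewer there is one more tool, called as name(argument=value, ...) on one line, values as JSON. servo_tool: Moves the arm, as the interface text tells. Shifts and turns lie within -1 to 1; 1 stands for 25 cm of shift or 45 degrees of turn. Its arguments: {"type":"object","properties":{"plan":{"type":"array","items":{"type":"number","minimum":-1,"maximum":1}},"newtons":{"type":"number"}},"required":["plan"]}

```bash
mkdir -p pics; cat > h.py <<'E'
import numpy as np, cv2
from workcell import bot
def snap(n,f):
    d=bot.get_image(n); cv2.imwrite(f'pics/{f}.png',cv2.cvtColor(d['image'],cv2.COLOR_RGB2BGR))
    np.savez(f'pics/{f}.npz',**{k:np.array(v) for k,v in d.items()}); return d
def ray(d,u,v,z):
    R=np.array(d['rotation']);o=np.array(d['origin'])
    r=R@np.array([(u-d['cx'])/d['fx'],(v-d['cy'])/d['fy'],1]); return o+r*(z-o[2])/r[2]
def proj(d,p):
    c=np.array(d['rotation']).T@(np.array(p)-np.array(d['origin'])); return c[0]/c[2]*d['fx']+d['cx'],c[1]/c[2]*d['fy']+d['cy']
E
python3 - <<'E'
from h import *
for n in('top','side'):
    d=snap(n,n+'0'); print(n,d['fx'],d['cx'],d['cy'],d['origin'],d['rotation'])
print(bot.read_state())
E
```

```text
top 399.3459585381852 326.0108610137444 192.57937483447836 [ 0.2786667  -0.10593588  1.24238924] [-0.04846372  0.71097766 -0.70077452  0.03281949]
side 438.0699680228741 314.4695486489218 200.03250976089996 [-0.01770052 -1.04263412  0.66905482] [-0.49237426  0.84488464 -0.17814038  0.10956067]
{'t': 0.1, 'joint_pos': array([ 1.25003907e+00,  3.20230996e-01,  1.56556260e+00, -2.92784689e-06,
        1.25745253e+00, -2.00233504e-02]), 'dq': array([-0.00168782, -0.00056818, -0.00185536,  0.00013912,  0.00028737,
       -0.00056459]), 'joint_torque': array([ 5.09197944e-04, -4.16406870e+01, -2.34702337e+01, -1.20075865e-04,
        4.91063882e-03,  1.06065582e-05]), 'tool_pos': array([0.17019957, 0.54876643, 0.23056246]), 'eef_rot': array([-1.38815534e-04,  1.49800458e-01,  9.88715904e-01, -8.15002658e-04]), 'contact_force': array([0.68320057, 0.25837145, 0.04435403]), 'ft_torque': array([0.03771393, 0.01715936, 0.02245152]), 'finger_force': 0.0, 'width': 0.08559700543645489}
```

```bash
sed -i "s/^import numpy as np, cv2/&\nfrom scipy.spatial.transform import Rotation as Ro\ndef RM(d): q=np.array(d['rotation']); return Ro.from_quat(np.r_[q[1:],q[0]]).as_matrix()/; s/R=np.array(d\['rotation'\])/R=RM(d)/; s/np.array(d\['rotation'\]).T/RM(d).T/" h.py; cat h.py|head -12; python3 -c "
from h import *
d=np.load('pics/top0.npz');print(RM(d)); d=np.load('pics/side0.npz');print(RM(d))"
```

```text
import numpy as np, cv2
from scipy.spatial.transform import Rotation as Ro
def RM(d): q=np.array(d['rotation']); return Ro.from_quat(np.r_[q[1:],q[0]]).as_matrix()
from workcell import bot
def snap(n,f):
    d=bot.get_image(n); cv2.imwrite(f'pics/{f}.png',cv2.cvtColor(d['image'],cv2.COLOR_RGB2BGR))
    np.savez(f'pics/{f}.npz',**{k:np.array(v) for k,v in d.items()}); return d
def ray(d,u,v,z):
    R=RM(d);o=np.array(d['origin'])
    r=R@np.array([(u-d['cx'])/d['fx'],(v-d['cy'])/d['fy'],1]); return o+r*(z-o[2])/r[2]
def proj(d,p):
    c=RM(d).T@(np.array(p)-np.array(d['origin'])); return c[0]/c[2]*d['fx']+d['cx'],c[1]/c[2]*d['fy']+d['cy']
[[ 0.01567592 -0.99328894  0.11459213]
 [-0.99965115 -0.01313269  0.02291513]
 [-0.02125644 -0.11491137 -0.9931483 ]]
[[ 0.91252493 -0.19312645  0.36055573]
 [-0.40890585 -0.45166719  0.79296454]
 [ 0.00970877 -0.87103325 -0.4911281 ]]
```

View pics/top0.png

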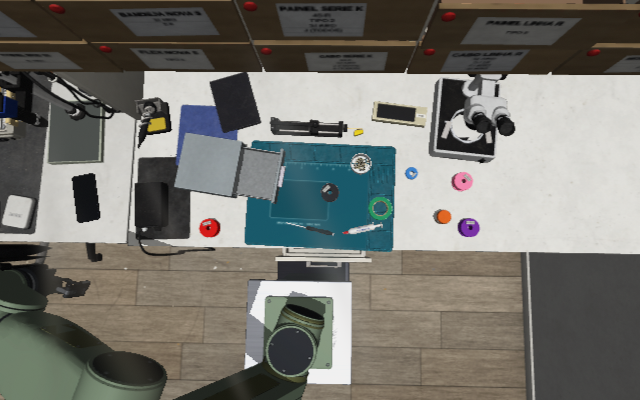

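View pics/side0.png

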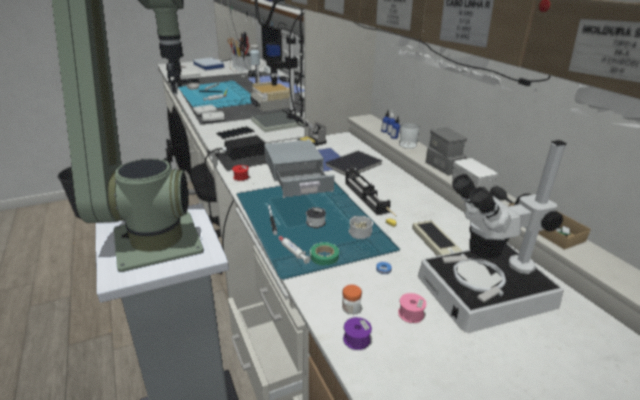

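The top view shows four candidates: a dark-flanged reel (330,192), a tin (361,162), green tape (380,208) and a blue reel (411,173). The side view shows a silver band between dark flanges at (316,217), so the dark-flanged one fits. The pink, purple and red reels are look-alikes. The cabinet is at (208,165) in the top view with its drawer open to the right, and the pull is near (283,175).

```bash
python3 - <<'E'
from h import *
a=cv2.imread('pics/top0.png')[130:215,170:350]; b=cv2.imread('pics/side0.png')[190:250,290:350]
A=cv2.resize(a,None,fx=4.4,fy=4.4,interpolation=3); B=cv2.resize(b,None,fx=3.3,fy=3.3,interpolation=3)
c=np.zeros((A.shape[0]+B.shape[0],A.shape[1],3),np.uint8);c[:A.shape[0]]=A;c[A.shape[0]:,:B.shape[1]]=B
cv2.imwrite('pics/c1.png',c)
d=np.load('pics/top0.npz');hsv=cv2.cvtColor(d['image'],cv2.COLOR_RGB2HSV)
# reel: dark pixels
m=np.zeros((400,640),np.uint8);m[175:210,312:350]=((hsv[...,2]<75))[175:210,312:350]*255
cs,_=cv2.findContours(m,0,2)
k=max(cs,key=cv2.contourArea);(u,v),r=cv2.minEnclosingCircle(k);print(u,v,r,cv2.contourArea(k));
p=ray(d,u,v,.037);print(p,r*(1.24-.03)/399)
for q in [(330,192),(361,162),(380,208),(411,173)]: print(q,ray(d,*q,.02).round(3))
E
```

```text
329.5 192.1666717529297 9.180388450622559 178.5
[ 0.41915041 -0.08870897  0.037     ] 0.027840275752514524
(330, 192) [ 0.422 -0.09   0.02 ]
(361, 162) [ 0.517 -0.185  0.02 ]
(380, 208) [ 0.374 -0.244  0.02 ]
(411, 173) [ 0.484 -0.339  0.02 ]
```

View pics/c1.png

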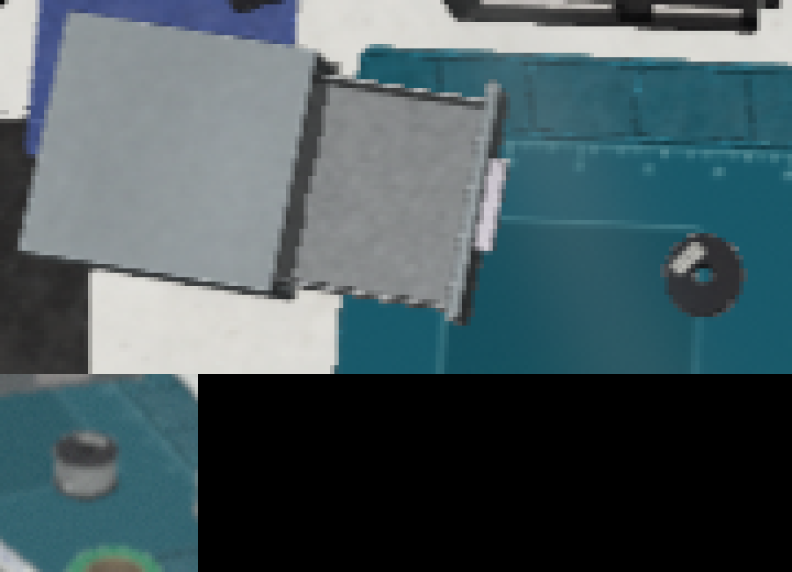

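The crop confirms it: a black-flanged reel with a silver winding, radius 27.8 mm (28 expected). The cabinet top corners and the pull's pale strip at crop (508,158)–(490,252) are clear. Next I compute the drawer geometry.

```bash
python3 - <<'E'
from h import *
d=np.load('pics/top0.npz')
f=lambda c,z: ray(d,(c[0]-.5)/4.4+170,(c[1]-.5)/4.4+130,z)
C=[f(c,.067) for c in [(67,12),(318,52),(275,295),(20,248)]]
for i in range(4): print(C[i].round(3),np.linalg.norm(C[i]-C[i-1]).round(3))
P=[f(c,.064) for c in [(500,85),(467,322)]];print('panel outer top',P,np.linalg.norm(P[0]-P[1]))
Q=[f(c,.048) for c in [(508,158),(490,252)]];print('pull',Q,np.linalg.norm(Q[0]-Q[1]))
w=(C[0]-C[1]+C[3]-C[2]);w/=np.linalg.norm(w)
n=C[2]-C[1]; y=n/np.linalg.norm(n); w2=np.array([-y[1],y[0],0]);
pp=P[1]-P[0]
for v in (w,w2*np.sign(w2@w),np.array([-pp[1],pp[0],0])/np.linalg.norm(pp)): print('dir',v,np.degrees(np.arctan2(v[1],v[0])))
mouth=(C[1]+C[2])/2;pm=(P[0]+P[1])/2;qm=(Q[0]+Q[1])/2
print(mouth,pm,qm,'opening',(mouth-pm)@w)
print('lateral of panel,pull vs mouth',np.cross(w,pm-mouth)[2],np.cross(w,qm-mouth)[2])
E
```

```text
[0.592 0.352 0.067] 0.166
[0.566 0.177 0.067] 0.177
[0.398 0.2   0.067] 0.17
[0.427 0.375 0.067] 0.178
panel outer top [array([0.54460975, 0.05147731, 0.064     ]), array([0.38131254, 0.06925175, 0.064     ])] 0.16426171535143894
pull [array([0.49684568, 0.04663305, 0.048     ]), array([0.43118451, 0.05723477, 0.048     ])] 0.06651154526000576
dir [0.15802815 0.98743461 0.        ] 80.90753871703876
dir [ 0.13271138  0.99115473 -0.        ] 82.37369926202825
dir [-0.10820805 -0.99412827  0.        ] -96.21202790092504
[0.48162131 0.1882763  0.067     ] [0.46296114 0.06036453 0.064     ] [0.4640151  0.05193391 0.048     ] opening 0.12925334577134193
lateral of panel,pull vs mouth -0.0017879629237609503 -0.0041609513968184145
```

servo_tool(plan=[0.4,-1,0,0,0,-1,1,0.4,-1,0,0,0,-1,1,0.4,-1,0,0,0,-1,1,0.4,-1,0,0,0,-1,1,0.4,-1,0,0,0,-1,1,0.4,-1,0,0,0,-1,1,0.4,-1,0,0,0,-1,1])

```text
t: 0.68
tool_pos: [0.2704, 0.2951, 0.231]
eef_rot: [0.001, 0.52, 0.854, -0.001]
contact_force: [0.7, -0.1, 0.5]
width: 0.0854
finger_force: 0.0
```

servo_tool(plan=[0.4,-1,0,0,0,-0.8,1,0.4,-1,0,0,0,-0.8,1,0.4,-1,0,0,0,-0.8,1,0.4,-1,0,0,0,-0.8,1,0.4,-1,0,0,0,-0.8,1,0.4,-1,0,0,0,-0.8,1,0.4,-1,0,0,0,-0.8,1])

```text
t: 1.27
tool_pos: [0.3712, 0.0456, 0.2313]
eef_rot: [0.001, 0.757, 0.653, -0.0]
contact_force: [0.8, 2.2, -0.0]
width: 0.0854
finger_force: 0.0
```

servo_tool(plan=[0.192,-0.54,-0.28,0,0,0,1,0.192,-0.54,-0.28,0,0,0,1,0.192,-0.54,-0.28,0,0,0,1,0.192,-0.54,-0.28,0,0,0,1,0.192,-0.54,-0.28,0,0,0,1,0.192,-0.54,-0.28,0,0,0,1])

```text
t: 1.77
tool_pos: [0.4178, -0.0869, 0.1601]
eef_rot: [-0.001, 0.757, 0.653, -0.001]
contact_force: [-0.2, -1.1, -0.3]
width: 0.0855
finger_force: 0.0
```

```bash
python3 - <<'E'
from h import *
d=snap('wrist','w1');s=bot.read_state();print(s['tool_pos'],s['eef_rot'],d['origin'])
print(proj(d,[.419,-.089,.037]),proj(d,s['tool_pos']))
E
```

```text
[ 0.41789925 -0.08598831  0.16084141] [-8.33975398e-04  7.56597950e-01  6.53879737e-01 -3.68887123e-04] [ 0.43005458 -0.01126341  0.30274524]
(np.float64(321.4669103270962), np.float64(192.49409014850423)) (np.float64(318.9785959269634), np.float64(251.7275008541871))
```

View pics/w1.png

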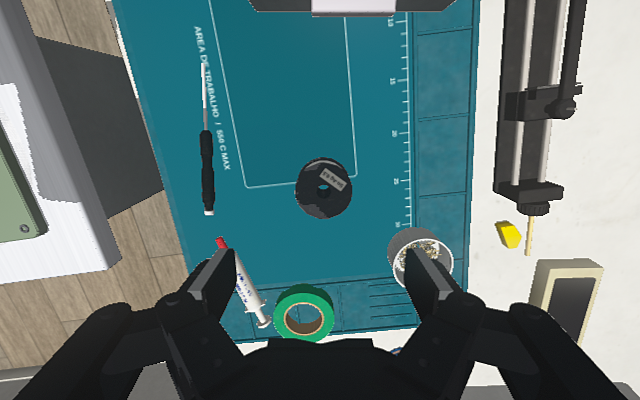

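The wrist view shows the reel at (324,188), about 5 px from the prediction. The tin and tape are clear of the fingers' footprint, and the drawer's pull is at the top edge.

```bash
python3 - <<'E'
from h import *
d=np.load('pics/w1.npz');hsv=cv2.cvtColor(d['image'],cv2.COLOR_RGB2HSV)
m=np.zeros((400,640),np.uint8);sl=np.s_[145:230,280:370];m[sl]=(~((hsv[...,0]>80)&(hsv[...,0]<105)&(hsv[...,1]>120)))[sl]*255
m=cv2.morphologyEx(m,cv2.MORPH_OPEN,np.ones((5,5)))
k=max(cv2.findContours(m,0,2)[0],key=cv2.contourArea);x,y,w,h=cv2.boundingRect(k);print(x,y,w,h)
L,R=ray(d,x,188,.037),ray(d,x+w,188,.037);print(L,R,np.linalg.norm(L-R))
print(ray(d,x+w/2,y+w/2,.037),ray(d,x+w/2,y+h/2,.02))
for z in(.0,.003):print(ray(d,324,187,z+.034))
E
```

```text
296 157 56 62
[ 0.39559582 -0.08103016  0.037     ] [ 0.4484659  -0.08882275  0.037     ] 0.05344127603765733
[ 0.42246385 -0.08199696  0.037     ] [ 0.42152865 -0.08964039  0.02      ]
[ 0.42209356 -0.08476945  0.034     ]
[ 0.42218243 -0.0839489   0.037     ]
```

servo_tool(plan=[0.012,-0.004,-0.2,0,0,0,1,0.012,-0.004,-0.35,0,0,0,1,0.012,-0.004,-0.48,0,0,0,1,0.012,-0.004,-0.56,0,0,0,1,0.012,-0.004,-0.6,0,0,0,1,0.012,-0.004,-0.6,0,0,0,1])

```text
t: 2.32
tool_pos: [0.4198, -0.0852, 0.0099]
eef_rot: [-0.002, 0.755, 0.655, -0.001]
contact_force: [-0.6, 0.1, 0.5]
width: 0.0852
finger_force: 0.0
```

servo_tool(plan=[0,0,0,0,0,0,0.3,0,0,0,0,0,0,0.3,0,0,0,0,0,0,0.3,0,0,0,0,0,0,0.3,0,0,0,0,0,0,0.3,0,0,0,0,0,0,0.3,0,0,0,0,0,0,0.3,0,0,0,0,0,0,0.3], newtons=40)

```text
t: 2.98
tool_pos: [0.422, -0.0865, 0.0132]
eef_rot: [0.001, 0.756, 0.654, 0.001]
contact_force: [-2.8, 1.8, 9.2]
width: 0.0512
finger_force: 39.9
```

servo_tool(plan=[0,0,0.08,0,0,0,0.3,0,0,0.2,0,0,0,0.3,0,0,0.36,0,0,0,0.3,0,0,0.45,0,0,0,0.3,0,0,0.48,0,0,0,0.3,0,0,0.48,0,0,0,0.3])

```text
t: 3.48
tool_pos: [0.4225, -0.087, 0.1336]
eef_rot: [0.002, 0.756, 0.655, 0.002]
contact_force: [-0.2, -0.6, -2.8]
width: 0.0511
finger_force: 42.4
```

```bash
python3 - <<'E'
from h import *
d=snap('wrist','w2');e=snap('side','s2');s=bot.read_state();print(s['tool_pos'],s['width'],s['contact_force'])
u,v=map(int,proj(e,s['tool_pos']));print(u,v)
c=e['image'][max(v-60,0):v+40,u-60:u+60];c=cv2.resize(c,None,fx=3,fy=3,interpolation=3)
w=d['image'];o=np.zeros((400,800,3),np.uint8);o[:300,:360]=c;o[:275,360:]=cv2.resize(w,(440,275));cv2.imwrite('pics/c2.png',o[...,::-1])
E
```

```text
[ 0.42031911 -0.08650268  0.13052509] 0.05138252458108488 [-0.70444821 -0.31445066 -2.13680471]
315 182
```

View pics/c2.png

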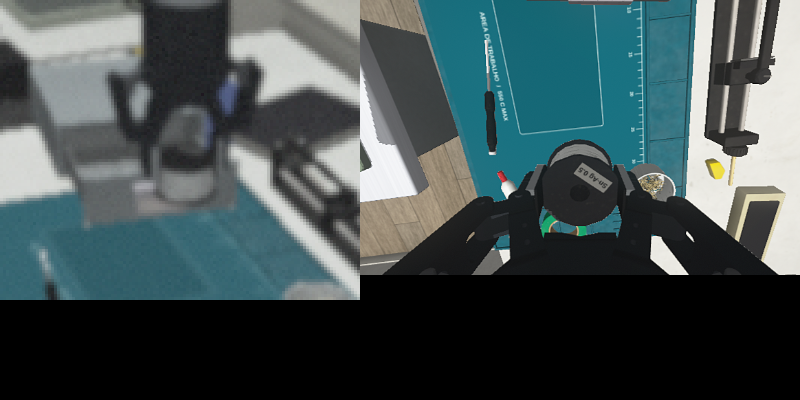

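The reel is held level between the pads: in the wrist crop its top flange is at about (578,194) with the far wall visible above. In the side crop the silver underside ends at about (188,203). I'll work out the underside's height from that.

```bash
python3 - <<'E'
from h import *
e=np.load('pics/s2.npz');u,v=317.5,189.7
o=e['origin'];r=RM(e)@np.array([(u-e['cx'])/e['fx'],(v-e['cy'])/e['fy'],1])
for y in(-.113,-.116):print(o+r*(y-o[1])/r[1])
d=np.load('pics/w2.npz');g=cv2.cvtColor(d['image'],cv2.COLOR_RGB2GRAY)
for z in(.13,.14,.15):print(z,ray(d,(578-360)/.6875,194/.6875,z),'hole',ray(d,(580-360)/.6875,194/.6875,z))
E
```

```text
[ 0.41348414 -0.113       0.12283348]
[ 0.41209268 -0.116       0.12459618]
0.13 [ 0.41835059 -0.10777376  0.13      ] hole [ 0.42002994 -0.10802309  0.13      ]
0.14 [ 0.41937173 -0.10115048  0.14      ] hole [ 0.42093612 -0.10138275  0.14      ]
0.15 [ 0.42039288 -0.0945272   0.15      ] hole [ 0.4218423 -0.0947424  0.15     ]
```

servo_tool(plan=[0.03,0.12,0,0,0,0,0.3,0.07,0.28,0,0,0,0,0.3,0.1,0.43,0,0,0,0,0.3,0.14,0.58,0,0,0,0,0.3,0.17,0.7,0,0,0,0,0.3,0.19,0.79,0,0,0,0,0.3,0.2,0.834,0,0,0,0,0.3,0.2,0.834,0,0,0,0,0.3])

```text
t: 4.25
tool_pos: [0.4707, 0.1234, 0.1292]
eef_rot: [-0.001, 0.755, 0.656, -0.001]
contact_force: [0.3, -0.0, -2.2]
width: 0.0514
finger_force: 42.4
```

```bash
python3 - <<'E'
from h import *
d=snap('wrist','w3');e=snap('top','t3');s=bot.read_state();print(s['tool_pos'],s['width'])
c=cv2.resize(e['image'][125:215,170:300],None,fx=3,fy=3,interpolation=3)
o=np.zeros((600,640,3),np.uint8);o[:330,:]=d['image'][:330];o[330:,:390]=c;cv2.imwrite('pics/c3.png',o[...,::-1])
E
```

```text
[0.47013952 0.12112241 0.12972864] 0.05106121784653861
```

View pics/c3.png

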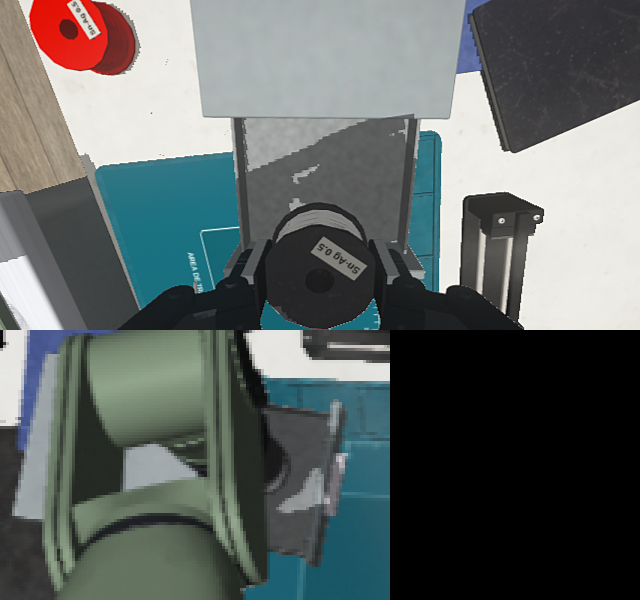

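The wrist view shows the cabinet's front top edge at (203,118)–(450,118), level in the picture, with the drawer side walls at columns 240 and 415 straddling the reel at (320,280). I'll check the centring from these.

```bash
python3 - <<'E'
from h import *
d=np.load('pics/w3.npz')
A,B=ray(d,203,118,.067),ray(d,450,118,.067);print(A,B,np.linalg.norm(A-B))
M=(A+B)/2;y=(A-B)/np.linalg.norm(A-B);w=np.array([-y[1],y[0],0]);w*=np.sign(w[1]);print(M,np.degrees(np.arctan2(w[1],w[0])))
# floor-wall edges (z .013) or wall tops (.037)
for z in (.037,):
  for u,v in[(233,118),(418,118)]:print(z,ray(d,u,v,z),np.cross(w,ray(d,u,v,z)-M)[2])
T=np.array([.471,.1215,.067]);R=T+[.001,-.003,0]
for p in(T,R):print('behind mouth',(M-p)@w,'lat',np.cross(w,p-M)[2])
E
```

```text
[0.40136288 0.20308481 0.067     ] [0.56866903 0.17933588 0.067     ] 0.16898331296775554
[0.48501596 0.19121035 0.067     ] 81.92090012678668
0.037 [0.41282925 0.20032634 0.037     ] 0.07275141114153175
0.037 [0.55650434 0.17993181 0.037     ] -0.07236394722020928
behind mouth 0.07098827471251414 lat 0.0040797488150352244
behind mouth 0.07381795959455852 lat 0.0026680535687694015
```

servo_tool(plan=[0.012,0,-0.1,0,0,0,0.3,0.012,0,-0.2,0,0,0,0.3,0.012,0,-0.29,0,0,0,0.3,0.012,0,-0.36,0,0,0,0.3,0.012,0,-0.4,0,0,0,0.3,0.012,0,-0.415,0,0,0,0.3,0.012,0,-0.42,0,0,0,0.3,0.012,0,-0.42,0,0,0,0.3])

```text
t: 5.02
tool_pos: [0.4744, 0.1209, 0.0264]
eef_rot: [0.0, 0.756, 0.654, -0.0]
contact_force: [-0.1, 0.0, -2.1]
width: 0.0514
finger_force: 42.4
```

servo_tool(plan=[0,0,-0.005,0,0,0,0.3,0,0,-0.01,0,0,0,0.3,0,0,-0.01,0,0,0,0.3])

```text
t: 5.27
tool_pos: [0.4746, 0.1217, 0.0243]
eef_rot: [0.0, 0.756, 0.655, 0.0]
contact_force: [-0.0, -0.2, -2.2]
width: 0.0512
finger_force: 42.4
```

servo_tool(plan=[0,0,-0.006,0,0,0,0.3,0,0,-0.012,0,0,0,0.3,0,0,-0.012,0,0,0,0.3])

```text
t: 5.52
tool_pos: [0.4748, 0.1219, 0.0233]
eef_rot: [0.0, 0.756, 0.655, 0.001]
contact_force: [-4.7, -1.1, 17.8]
width: 0.0511
finger_force: 43.4
```

Contact with the drawer floor. I release.

servo_tool(plan=[0,0,0.004,0,0,0,0.62,0,0,0.008,0,0,0,0.7,0,0,0.008,0,0,0,0.8,0,0,0.008,0,0,0,0.85,0,0,0.008,0,0,0,0.85,0,0,0.008,0,0,0,0.85,0,0,0.008,0,0,0,0.85])

```text
t: 6.1
tool_pos: [0.4743, 0.1217, 0.0227]
eef_rot: [-0.0, 0.756, 0.654, -0.0]
contact_force: [-0.9, 0.2, 0.6]
width: 0.0721
finger_force: 0.0
```

servo_tool(plan=[0,0,0.06,0,0,0,0.85,0,0,0.14,0,0,0,0.85,0,0,0.24,0,0,0,0.85,0,0,0.36,0,0,0,0.85,0,0,0.46,0,0,0,0.85,0,0,0.48,0,0,0,0.85,0,0,0.48,0,0,0,0.85])

```text
t: 6.68
tool_pos: [0.4755, 0.1219, 0.1445]
eef_rot: [0.001, 0.756, 0.655, 0.002]
contact_force: [0.2, 0.7, -0.8]
width: 0.0727
finger_force: 0.0
```

```bash
python3 - <<'E'
from h import *
d=snap('wrist','w4');s=bot.read_state();print(s['tool_pos'],s['width'],s['contact_force'])
E
```

```text
[0.4743533  0.12169494 0.1429296 ] 0.07287457546315376 [-0.70495349  1.11580816 -0.40550206]
```

View pics/w4.png

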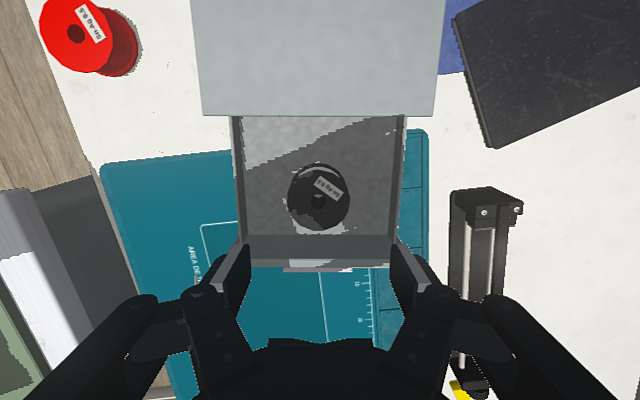

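The reel lies flat at (319,200), midway between the drawer walls (columns 240 and 400), and it is released. Next I go round in front of the pull with the fingers shut.

servo_tool(plan=[-0.062,-0.456,0,0,0,0,0,-0.062,-0.456,0,0,0,0,0,-0.062,-0.456,0,0,0,0,0,-0.062,-0.456,0,0,0,0,0,-0.062,-0.456,0,0,0,0,0,-0.062,-0.456,0,0,0,0,0,-0.062,-0.456,0,0,0,0,0,-0.062,-0.456,0,0,0,0,0], newtons=20)

```text
t: 7.4
tool_pos: [0.4588, 0.0086, 0.1423]
eef_rot: [-0.0, 0.756, 0.655, -0.0]
contact_force: [-0.6, 0.4, -0.2]
width: -0.0001
finger_force: 0.0
```

servo_tool(plan=[0,0,-0.12,0,0,0,0,0,0,-0.24,0,0,0,0,0,0,-0.34,0,0,0,0,0,0,-0.4,0,0,0,0,0,0,-0.428,0,0,0,0,0,0,-0.428,0,0,0,0])

```text
t: 7.9
tool_pos: [0.4579, 0.0084, 0.0345]
eef_rot: [-0.001, 0.756, 0.655, -0.001]
contact_force: [0.1, 0.3, 0.2]
width: -0.0001
finger_force: 0.0
```

servo_tool(plan=[0.006,0.04,0,0,0,0,0,0.011,0.079,0,0,0,0,0,0.015,0.103,0,0,0,0,0,0.017,0.119,0,0,0,0,0,0.02,0.143,0,0,0,0,0,0.025,0.174,0,0,0,0,0,0.029,0.206,0,0,0,0,0,0.034,0.238,0,0,0,0,0])

```text
t: 8.57
tool_pos: [0.4679, 0.0678, 0.0362]
eef_rot: [0.0, 0.756, 0.655, 0.0]
contact_force: [0.5, -2.8, 3.0]
width: 0.0001
finger_force: 1.3
```

servo_tool(plan=[0.0045,0.032,0,0,0,0,0,0.009,0.064,0,0,0,0,0,0.0135,0.096,0,0,0,0,0,0.018,0.128,0,0,0,0,0,0.0225,0.16,0,0,0,0,0,0.027,0.192,0,0,0,0,0,0.031,0.22,0,0,0,0,0,0.035,0.245,0,0,0,0,0])

```text
t: 9.23
tool_pos: [0.4762, 0.1293, 0.0357]
eef_rot: [-0.0, 0.756, 0.655, -0.0]
contact_force: [2.1, -1.9, 1.1]
width: -0.0003
finger_force: 1.2
```

servo_tool(plan=[0.003,0.02,0,0,0,0,0,0.006,0.04,0,0,0,0,0,0.0085,0.06,0,0,0,0,0,0.011,0.078,0,0,0,0,0,0.013,0.092,0,0,0,0,0,0.0145,0.103,0,0,0,0,0,0.016,0.112,0,0,0,0,0,0.016,0.112,0,0,0,0,0])

```text
t: 9.9
tool_pos: [0.4798, 0.157, 0.0357]
eef_rot: [-0.0, 0.756, 0.654, -0.0]
contact_force: [-0.7, -0.7, -1.1]
width: 0.0001
finger_force: 0.0
```

servo_tool(plan=[0.0012,0.008,0,0,0,0,0,0.0024,0.016,0,0,0,0,0,0.0036,0.024,0,0,0,0,0,0.0036,0.024,0,0,0,0,0])

```text
t: 10.23
tool_pos: [0.4799, 0.1593, 0.0357]
eef_rot: [0.001, 0.755, 0.656, -0.003]
contact_force: [0.7, -16.3, 3.5]
width: -0.0001
finger_force: 7.5
```

A firm stop at 16 N, about where shut was expected. I back off along the drawer axis and look.

servo_tool(plan=[-0.01,-0.06,0,0,0,0,0,-0.03,-0.2,0,0,0,0,0,-0.05,-0.36,0,0,0,0,0,-0.05,-0.36,0.16,0,0,0,0,-0.05,-0.36,0.32,0,0,0,0,-0.05,-0.36,0.48,0,0,0,0,-0.05,-0.36,0.48,0,0,0,0])

```text
t: 10.82
tool_pos: [0.473, 0.073, 0.163]
eef_rot: [0.004, 0.756, 0.654, 0.007]
contact_force: [0.6, 0.8, 0.9]
width: -0.0
finger_force: 0.0
```

```bash
python3 - <<'E'
from h import *
d=snap('wrist','w5');s=bot.read_state();print(s['t'],s['tool_pos'],s['contact_force'])
E
```

```text
10.8667 [0.47114938 0.07294613 0.15986979] [ 1.00651136 -0.30386985  0.70525737]
```

View pics/w5.png

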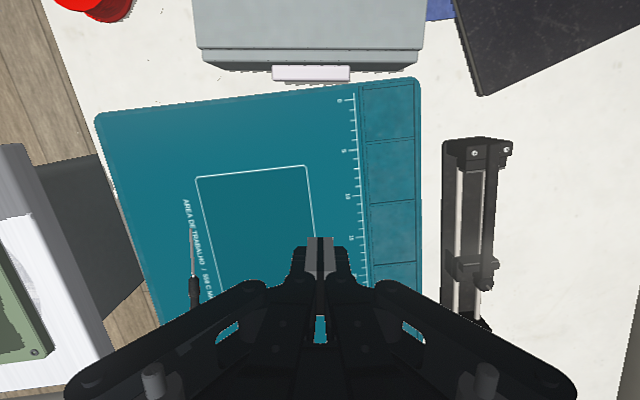

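The panel sits flush against the cabinet front (rows 48–70) with no gap, and the arm is clear. I hand the job in.

```bash
python3 -c "
from h import *
print(bot.job_done())"
```

```text
the job is handed in; nothing more can be done
None
```

The reel was seen lying flat and let go in the drawer; I then pushed the drawer to its stop, saw its front flush with the cabinet with the arm clear, and handed the job in at about 11 s (no verdict was returned).

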